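# Load the tile dryer, refit its knob and hold it down to run

## Robot

A 6-joint arm with a two-finger parallel gripper is mounted at the origin on a cart in front of the work surface, level with it; the furniture and walls round the work are solid. World frame = base frame: x ahead of the robot, y to its left, z up, the work surface at z = 0. Lengths are in m, angles in rad, forces in N, time in s.
With the tool pointing down it reaches from about 0.25 to 0.775 m from the base axis. Payload 4 kg.
Tool frame: the origin (TCP) lies midway between the tips of the shut fingers; the grasp point (between the pads) lies 19 mm behind it; z points along the fingers, y is the line along which they close (so a half turn about z gives the same grasp; the last joint's range is limited). The gripper opens to 94 mm and grips with 3 to 60 N. Pads are 16 mm wide; open, the fingers measure 119 mm over their backs; the gripper's body (75 mm by 177 mm) begins 78 mm behind the grasp point.
Start: joints at [1.021, 0.087, 1.371, -0, 1.684, -0.103], TCP at [0.238, 0.496, 0.206] pointing down, gripper open.
Joint ranges: [-3.1, 3.1], [-0.76, 2.03], [0.27, 2.55], [-1.08, 4.22], [0.17, 2.65], [-2.57, 2.57]. Speed limits (rad/s): [2.79, 2.79, 3.14, 3.14, 3.14, 3.14].

## Interface

Orientations are given as a 3x3 rotation matrix whose columns are the frame's x, y, z axes.
In Python, from bench import monitor, eyes, r gives the robot as it stands.
- The arm moves only by the tool servo_tool, never from a script. Its argument "plan" is a list of rows, each a list of 6 numbers: the shift along the world's x, y, z normalised to -1 to 1, where 1 is 0.025 m, then the turn, a rotation vector about the world's x, y, z normalised to -1 to 1, where 1 is 6 degrees. A call has 1 to 5 rows; each row shifts and turns the commanded pose from where the row before left it; what a row does not reach is not made up. A row lasts 1/12 s, in which the tool goes at most 41.7 mm and 7.16 degrees, less where a joint would pass 70% of its speed; a pose out of reach is approached as far as the arm can. A call with a number of a shift or a turn outside -1 to 1 is refused whole. A call with a gripper value outside its range is refused whole. "fingers" is the opening, from 0 (shut) to 1 (fully open), set as the call begins (left out, the last holds). The fingers move at their own pace and stop on an object; "squeeze" is the grip in N (left out, the last holds). Time passes only in rows, so rows that do not move let the fingers close. It gives the time, the measured TCP pose, the force, the opening and the grip force at its end, in the units of the state.
- monitor.get_obs(): the state, without advancing time (a new reading comes with each control period).
- eyes.snapshot(name): name is "scene" or "side" or "wrist"; returns the picture (480x640x3 uint8, red, green, blue); there is no depth.
- eyes.get_calibration(name): a dict with "mtx" (3x3 intrinsics, pixels), "k1" (the pictures are not rectified: a ray, as slopes to the right and down, at radius r is drawn at 1 + k1 r^2 times it, then the intrinsics apply), "world_from_camera" (4x4, takes a point from camera to world coordinates). Camera axes: x right, y up, looking along -z (the intrinsics and any distortion apply to the point x, -y, -z); pixel columns grow to the right and rows downward; lengths in m; the calibration is good to about 2 mm. A picture is of the moment at which its call begins: read the wrist's pose just before it. get_calibration takes no time and is no camera call; for the wrist camera it gives the pose at the moment of the call.
- r.sign_off(): hands the job in; it is judged then, once.
The state is a dict: "time_s": time; "joint_pos": joint angles; "joint_vel": joint speeds; "joint_torque": joint torques, N m; "eef_pos": TCP position; "tool_rot": TCP orientation; "force": force on the tool from outside, world axes, zero at the start; "wrist_torque": the same for the moment, N m; "finger_gap": finger opening in m; "gripper_force": force on a finger pad.
Only numpy, scipy, OpenCV 4.12 (cv2) and the standard library are available. Lean on these libraries where they do the work, as an engineer would, in place of code of your own. Each camera call takes 0.05 s, during which the arm holds its last target. There are 200 camera calls.

## Task

Take the clay test tile from its sloping stand, stand it upright on its lower short edge in the middle one of the three slots of the bench dryer's rack and let go of it. Then fit the loose control knob on the dryer's D-shaped shaft: turn it so that the flat of its bore (on the side of its pointer nose) meets the flat of the shaft (on the side of the shaft's pointer tongue), slide it fully home, and press it right down against the shaft's spring, because the fan runs only while the knob is pressed. The program finishes while still gripping the knob and holding it pressed down: do not let go of it.

Things in the scene. Friction and masses are not known exactly. Their poses are not given: they have to be found in the camera images.
- tile: Loose terracotta clay tile, 8 mm thick (its x), 70 mm wide (y), 95 mm tall (z), 0.11 kg. Origin: centre of its lower 8 x 70 mm edge. It starts on a wooden stand, leaning 25 degrees from upright, top edge toward the robot; a back rest covers the lower 55 mm of its robot-side face, an 8 mm lip its front; the top 40 mm is free to be pinched across the 8 mm.
- stand: Small light-wood sloping stand, fixed, base 100 x 90 x 10 mm, that carries the tile at the start. Origin: on the table, 5 mm to the +x side of the base's centre. Its x axis points away from the robot at yaw 0.
- dryer: Grey bench dryer, fixed, 150 (x) x 250 (y) x 45 mm high. Origin: centre of its underside; x away from the robot, y left. On its top, left half: four aluminium rails along y, round-topped, each 16 mm thick, 30 mm high, 94 mm long, form three slots 10 mm wide at 26 mm pitch, ends open, floor = top face. Right half: the D-shaft rises through a flat steel collar.
- slot_middle (a point): Centre of the middle slot's floor, on the dryer's top face (45 mm above the table). The slot runs along its y; x is across the slot. A tile that stands in place has its origin here.
- knob: Loose black knob, 0.06 kg, stands on the table. Origin: centre of underside. Round skirt 46 mm across, 22 mm high; on top a grip bar 34 mm long (x), 12 wide (y), 22 high. A pointer nose 8 mm wide juts from the upper skirt toward +x, to 31 mm from the axis. D-bore from below, 18 mm deep, 20.4 mm across, flat 6.2 mm from the axis on the +x (nose) side. Home: origin 18 mm below the shaft's tip.
- shaft_tip (a point): Top end of the vertical steel D-shaft, on the round part's axis; moves with it. Shaft 18 mm across, flat 5 mm from the axis, facing this point's +x. A thin dark plate on it, 21 mm below the tip, has a 6 mm wide tongue pointing the same way, to 32 mm from the axis. Released, the tip is 30 mm above the dryer's top; top 2 mm chamfered. The shaft only sinks, never turns.
- d_shaft (a joint): How far the shaft is pressed down, m: 0 released, 0.006 at its stop. The spring pushes back with 3 N at first and 9 N at the stop.
There are look-alikes about, which are no part of the job. Of the things that look like the knob, the smallest one is meant.

How it is judged:
On the way, in this order (a step that is already met when the one before it is completed fails the run):
1. the tile stands on edge in the middle slot, released (x of tile in the frame of slot_middle between -0.006 and 0.006 m and y of tile in the frame of slot_middle between -0.025 and 0.025 m and z of tile in the frame of slot_middle below 0.005 m and angle between tile's own z axis and vertical below 0.17 rad and contact force between the fingers and tile below 0.2 N and linear speed of tile below 0.03 m/s), for 0.2 s.
2. the knob is fully home on the D-shaft, flat to flat (x of knob in the frame of shaft_tip between -0.003 and 0.003 m and y of knob in the frame of shaft_tip between -0.003 and 0.003 m and z of knob in the frame of shaft_tip below -0.0165 m and angle between knob's own z axis and vertical below 0.12 rad and angle between the x axis of knob and the x axis of shaft_tip, either way round below 0.25 rad), for 0.1 s.
At the end, for the whole second after the job is handed in: Tile in the middle slot, released (6 mm across, 25 mm along, 5 mm up, 0.17 rad of upright). Knob home on the shaft (3 mm, 16.5 of 18 mm down, level 0.12 rad, turned to match 0.25 rad). Through the last second the gripper bears on it with over 2 N and keeps the shaft over 4.2 of 6 mm down (all of step 1 and all of step 2 and value of joint d_shaft above 0.0042 m and contact force between the fingers and knob above 2 N); the arm keeps its last pose, push and grip.
It also fails if it takes over 48 s, if anything falls off the work surface, if the arm or the gripper's body presses on something with over 40 N, if the wrist force passes 120 N, or if a joint passes its speed limit or range.

## Working session

There is one attempt and no reset: what is moved stays moved. The work goes in short steps, Python scripts to look and compute and a tool call to move; the robot and the scene stay as the last step left them, time stands still between calls to the robot, and variables do not carry over. Pictures are saved under pics/ and viewed, at most 10 in all, crops included, and the job is handed in when it is done.

Besides the shell and the picture viewer there is one more tool, called after "Call:" as name(argument=value, ...), one argument or row to a line, values as JSON. servo_tool: Moves the arm, as the interface text tells. Scaled input: -1 to 1 covers 0.025 m each way for a shift and 6 degrees each way for a turn. Its arguments: {"type":"object","properties":{"plan":{"type":"array"},"fingers":{"type":"number"},"squeeze":{"type":"number"}},"required":["plan"]}

```bash
mkdir -p pics; ls
python3 - <<'E'
from bench import monitor, eyes, r
import cv2,numpy as np
o=monitor.get_obs(); print(o['time_s'],o['eef_pos'],o['tool_rot'],o['finger_gap'])
for n in ("scene","side","wrist"):
    c=eyes.get_calibration(n); print(n,np.round(c['mtx'],1).tolist(),c['k1'],np.round(c['world_from_camera'],3).tolist())
    cv2.imwrite(f"pics/{n}0.png",eyes.snapshot(n)[:,:,::-1])
E
```

```text
pics
0.0 [0.23736115 0.49553594 0.20433259] [[-9.01837999e-01  4.32072960e-01 -1.08655056e-03]
 [ 4.32074287e-01  9.01836132e-01 -1.84406672e-03]
 [ 1.83119184e-04 -2.13252000e-03 -9.99997709e-01]] 0.09401584168879493
scene [[557.3, 0.0, 321.7], [0.0, 557.3, 244.1], [0.0, 0.0, 1.0]] -0.02774188174965901 [[-0.923, 0.245, -0.296, 0.23], [-0.384, -0.611, 0.693, 0.757], [-0.011, 0.753, 0.658, 0.754], [0.0, 0.0, 0.0, 1.0]]
side [[561.7, 0.0, 318.7], [0.0, 561.7, 244.4], [0.0, 0.0, 1.0]] -0.1687988026346056 [[-0.998, 0.023, -0.063, 0.461], [-0.066, -0.469, 0.881, 1.093], [-0.009, 0.883, 0.469, 0.614], [0.0, 0.0, 0.0, 1.0]]
wrist [[399.2, 0.0, 321.0], [0.0, 399.2, 231.6], [0.0, 0.0, 1.0]] -0.04724530571287068 [[0.433, -0.878, -0.203, 0.178], [0.902, 0.421, 0.1, 0.524], [-0.003, -0.226, 0.974, 0.384], [0.0, 0.0, 0.0, 1.0]]
```

View pics/scene0.png

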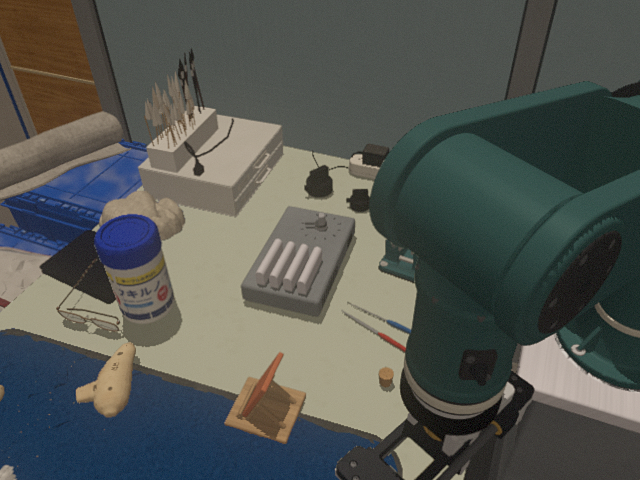

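View pics/side0.png

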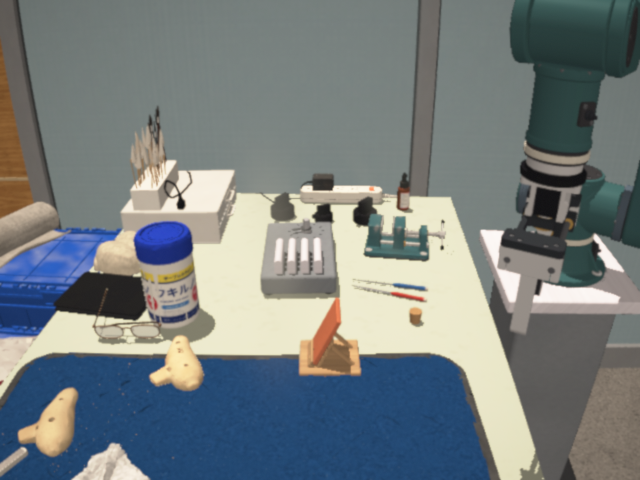

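The scene view shows the stand and tile at about (266,400), the dryer at (300,258), and knobs at (319,182) and (358,200). The side view shows the stand at (330,345), the dryer at (300,255), and knobs at (282,208), (323,213) and (364,210). The middle one looks smallest. Next I'll make an enlarged mosaic.

```bash
cat > h.py <<'E'
import numpy as np, cv2
from bench import monitor, eyes, r
from scipy.optimize import least_squares
def proj(c,P):
    P=np.atleast_2d(np.asarray(P,float)); T=np.linalg.inv(c['world_from_camera'])
    p=P@T[:3,:3].T+T[:3,3]; s=np.c_[p[:,0],-p[:,1]]/(-p[:,2:3])
    s=s*(1+c['k1']*(s**2).sum(1,keepdims=True)); K=np.array(c['mtx'])
    return s@K[:2,:2].T+K[:2,2]
def ray(c,uv):
    K=np.array(c['mtx']); d=(np.array(uv,float)-K[:2,2])/[K[0,0],K[1,1]]; s=d.copy()
    for _ in range(20): s=d/(1+c['k1']*(s@s))
    T=np.array(c['world_from_camera']); return T[:3,3],T[:3,:3]@np.array([s[0],-s[1],-1.])
def atz(c,uv,z):
    o,d=ray(c,uv); return o+d*(z-o[2])/d[2]
def tri(obs):
    A=np.zeros((3,3));b=np.zeros(3)
    for c,uv in obs:
        o,d=ray(c,uv); d=d/np.linalg.norm(d); M=np.eye(3)-np.outer(d,d); A+=M;b+=M@o
    X=np.linalg.solve(A,b); return X,[np.round(proj(c,X)[0]-uv,1).tolist() for c,uv in obs]
def crop(img,x,y,w,h,W,H):
    p=cv2.resize(img[y:y+h,x:x+w],(W,H),interpolation=cv2.INTER_CUBIC)
    for k in range((x//10+1)*10,x+w,10): cv2.line(p,(int((k-x)*W/w),0),(int((k-x)*W/w),6 if k%50 else 16),(0,255,255),1)
    for k in range((y//10+1)*10,y+h,10): cv2.line(p,(0,int((k-y)*H/h)),(6 if k%50 else 16,int((k-y)*H/h)),(0,255,255),1)
    return p
E
python3 - <<'E'
from h import *
s=cv2.imread('pics/scene0.png');d=cv2.imread('pics/side0.png')
a=np.hstack([crop(s,215,345,100,100,400,300) if 0 else crop(s,210,345,120,90,400,300),crop(d,280,295,100,75,400,300)])
b=np.hstack([crop(s,230,190,160,120,400,300),crop(d,255,195,133,100,400,300)])
cv2.imwrite('pics/m1.png',np.vstack([a,b]))
C=eyes.get_calibration('scene');D=eyes.get_calibration('side')
for n,p,q in [('tile top',(280,355),(337,303)),('knob?',(319,182),(282,208)),('knob2',(358,200),(323,213)),('dryer mid',(290,262),(299,255))]:
    print(n,tri([(C,p),(D,q)]))
print(atz(D,(364,212),.02))
E
```

```text
tile top (array([0.48825362, 0.31131024, 0.08869143]), [[0.8, 1.2], [-1.0, -0.8]])
knob? (array([ 0.64670361, -0.20939962,  0.02307704]), [[0.0, 0.0], [-0.0, -0.0]])
knob2 (array([ 0.53887064, -0.17109934,  0.02858802]), [[-0.1, -0.1], [0.1, 0.1]])
dryer mid (array([0.57432473, 0.09447955, 0.0583131 ]), [[0.9, 1.2], [-1.0, -0.9]])
[ 0.43709406 -0.20129501  0.02      ]
```

View pics/m1.png

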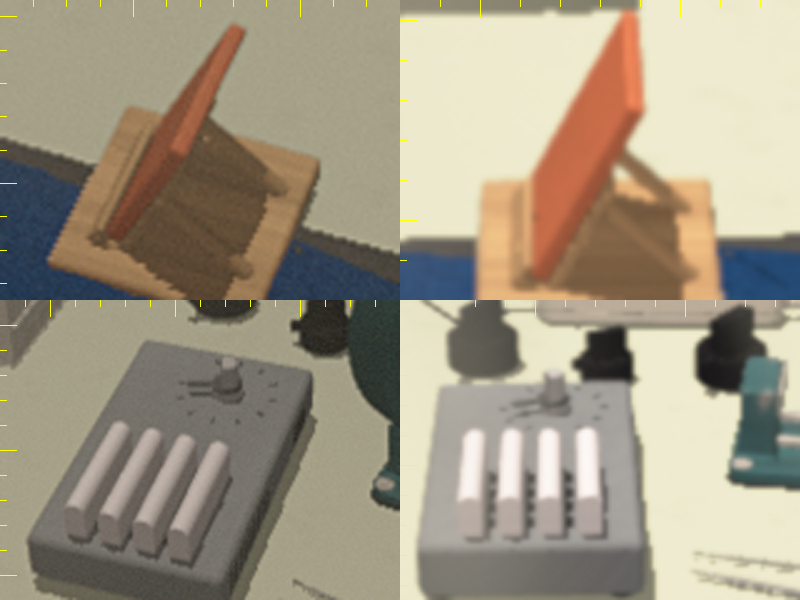

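The mosaic shows the tile leaning toward −x and the four rails clearly. The shaft tongue points roughly +x. I'll move the wrist camera over the dryer and knobs to measure them more closely.

Call:
servo_tool(
  plan=[
    [0.5,-1,0,0,0,0],
    [0.5,-1,0,0,0,0],
    [0.5,-1,0,0,0,0],
    [0.5,-1,0,0,0,0],
    [0.5,-1,0,0,0,0],
  ],
)

```text
time_s: 0.57
eef_pos: [0.3003, 0.3698, 0.2051]
tool_rot: [[-0.902, 0.432, -0.0], [0.432, 0.902, -0.0], [0.0, -0.001, -1.0]]
force: [0.1, -0.0, -0.4]
finger_gap: 0.0941
gripper_force: 0.0
```

Call:
servo_tool(
  plan=[
    [0.5,-1,0,0,0,0],
    [0.5,-1,0,0,0,0],
    [0.5,-1,0,0,0,0],
    [0.5,-1,0,0,0,0],
    [0.5,-1,0,0,0,0],
  ],
)

```text
time_s: 0.98
eef_pos: [0.3628, 0.2447, 0.2052]
tool_rot: [[-0.902, 0.432, -0.0], [0.432, 0.902, -0.0], [0.0, -0.0, -1.0]]
force: [0.4, 0.1, 0.5]
finger_gap: 0.0939
gripper_force: 0.0
```

Call:
servo_tool(
  plan=[
    [0.5,-1,0,0,0,0],
    [0.5,-1,0,0,0,0],
    [0.5,-1,0,0,0,0],
    [0.5,-1,0,0,0,0],
    [0.5,-1,0,0,0,0],
  ],
)

```text
time_s: 1.4
eef_pos: [0.4253, 0.1197, 0.2052]
tool_rot: [[-0.902, 0.432, -0.0], [0.432, 0.902, 0.0], [0.0, -0.0, -1.0]]
force: [-0.3, -0.1, 0.7]
finger_gap: 0.0938
gripper_force: 0.0
```

Call:
servo_tool(
  plan=[
    [0.5,-1,0,0,0,0],
    [0.5,-1,0,0,0,0],
    [0.5,-1,0,0,0,0],
    [0,0,0,0,0,0],
    [0,0,0,0,0,0],
  ],
)

```text
time_s: 1.82
eef_pos: [0.4627, 0.0451, 0.2049]
tool_rot: [[-0.901, 0.435, -0.001], [0.435, 0.901, 0.0], [0.002, -0.0, -1.0]]
force: [-0.7, 0.2, -0.8]
finger_gap: 0.094
gripper_force: 0.0
```

```bash
cat > snap.py <<'E'
import sys,pickle
from h import *
tag=sys.argv[1]
c=eyes.get_calibration('wrist'); im=eyes.snapshot('wrist')[:,:,::-1]
pickle.dump(c,open(f'pics/{tag}.pkl','wb')); cv2.imwrite(f'pics/{tag}.png',im)
o=monitor.get_obs(); print(o['time_s'],np.round(o['eef_pos'],4),np.round(o['tool_rot'],3).tolist())
E
python3 snap.py w1
```

```text
1.8667 [0.4624 0.046  0.2051] [[-0.901, 0.433, -0.001], [0.433, 0.901, 0.001], [0.001, 0.0, -1.0]]
```

View pics/w1.png

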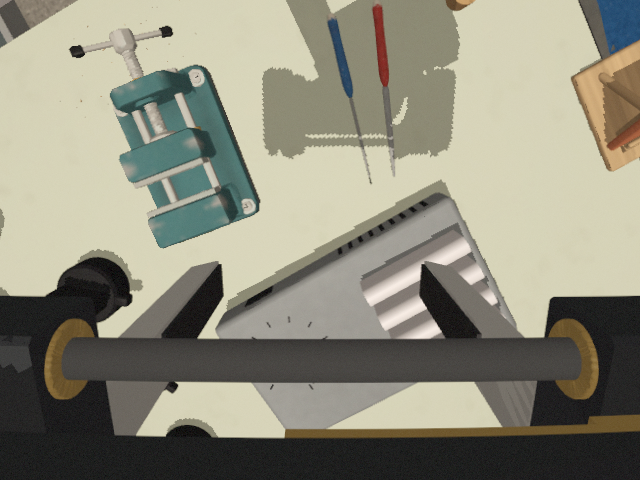

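The wrist view sees only the tool's +x side, because the gripper rod hides rows below about 290. The rails are at (430,280) and one knob is at (95,285). I'll turn the tool so the camera sits on the +y side, and look back at the shaft and knob.

Call:
servo_tool(
  plan=[
    [0.44,-0.9,0,0,0,-1],
    [0.44,-0.9,0,0,0,-1],
    [0.44,-0.9,0,0,0,-1],
    [0.44,-0.9,0,0,0,-1],
    [0.44,-0.9,0,0,0,-1],
  ],
)

```text
time_s: 2.28
eef_pos: [0.5178, -0.0658, 0.2056]
tool_rot: [[-0.563, 0.827, 0.0], [0.827, 0.563, 0.001], [0.0, 0.001, -1.0]]
force: [-0.7, 0.6, -0.6]
finger_gap: 0.0939
gripper_force: 0.0
```

Call:
servo_tool(
  plan=[
    [0.44,-0.9,0,0,0,-1],
    [0.44,-0.9,0,0,0,-1],
    [0.44,-0.9,0,0,0,-1],
    [0.44,-0.9,0,0,0,-1],
    [0.44,-0.9,0,0,0,-1],
  ],
)

```text
time_s: 2.7
eef_pos: [0.5732, -0.1782, 0.2055]
tool_rot: [[-0.074, 0.997, 0.0], [0.997, 0.074, 0.001], [0.001, 0.0, -1.0]]
force: [0.3, 0.6, -0.0]
finger_gap: 0.094
gripper_force: 0.0
```

Call:
servo_tool(
  plan=[
    [0,0,0,0,0,-0.7],
    [0,0,0,0,0,0],
    [0,0,0,0,0,0],
  ],
)

```text
time_s: 2.95
eef_pos: [0.5727, -0.1776, 0.2053]
tool_rot: [[-0.007, 1.0, -0.0], [1.0, 0.007, 0.001], [0.001, -0.0, -1.0]]
force: [-0.8, 0.2, 0.6]
finger_gap: 0.094
gripper_force: 0.0
```

```bash
python3 snap.py w2; python3 -c "
from h import *
print(np.round(monitor.get_obs()['joint_pos'],3))"
```

```text
3.0 [ 0.5726 -0.1774  0.2056] [[-0.007, 1.0, -0.0], [1.0, 0.007, 0.001], [0.001, -0.0, -1.0]]
[-0.395  0.198  1.246  0.     1.698 -0.402]
```

Call:
servo_tool(
  plan=[
    [-0.5,-0.8,-0.5,0,0,0],
    [-0.5,-0.8,-0.5,0,0,0],
    [-0.2,-0.8,-0.5,0,0,0],
    [0,0,0,0,0,0],
    [0,0,0,0,0,0],
  ],
)

```text
time_s: 3.42
eef_pos: [0.542, -0.238, 0.1674]
tool_rot: [[-0.004, 1.0, -0.001], [1.0, 0.004, 0.001], [0.001, -0.001, -1.0]]
force: [0.3, 0.2, 0.9]
finger_gap: 0.0938
gripper_force: 0.0
```

```bash
python3 snap.py w3; python3 -c "
from h import *
a=cv2.imread('pics/w2.png')[:300];b=cv2.imread('pics/w3.png')[:300]
cv2.imwrite('pics/m2.png',np.vstack([a,b]))"
```

```text
3.4667 [ 0.5428 -0.2378  0.1684] [[-0.005, 1.0, 0.001], [1.0, 0.005, 0.001], [0.001, 0.001, -1.0]]
```

View pics/m2.png

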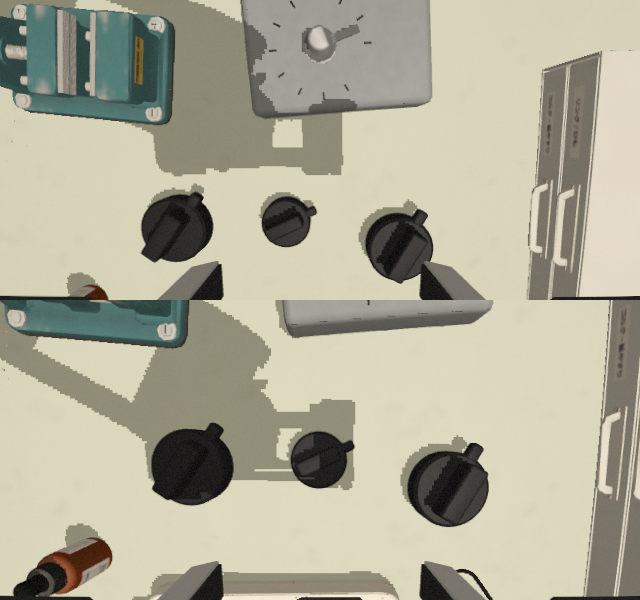

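The middle knob is the smallest. It is at about (286,221) in w2 and (319,460−300=160) in w3, with its nose pointing roughly +x and slightly +y. The shaft is at (319,42) in w2 and its tongue points to (357,30). I'll take closer views of the shaft and rails.

Call:
servo_tool(
  plan=[
    [0.3,1,0,0,0,0],
    [0.3,1,0,0,0,0],
    [0.3,1,0,0,0,0],
    [0.3,1,0,0,0,0],
    [0.3,1,0,0,0,0],
  ],
)

```text
time_s: 3.88
eef_pos: [0.5812, -0.1111, 0.1697]
tool_rot: [[-0.006, 1.0, 0.003], [1.0, 0.006, -0.0], [-0.0, 0.003, -1.0]]
force: [0.8, -0.1, -0.6]
finger_gap: 0.0942
gripper_force: 0.0
```

Call:
servo_tool(
  plan=[
    [0,0,0,0,0,0],
    [0,0,0,0,0,0],
    [0,0,0,0,0,0],
  ],
)

```text
time_s: 4.13
eef_pos: [0.5805, -0.1134, 0.1689]
tool_rot: [[-0.005, 1.0, 0.001], [1.0, 0.005, -0.001], [-0.001, 0.001, -1.0]]
force: [-0.3, -0.0, 0.1]
finger_gap: 0.0944
gripper_force: 0.0
```

```bash
python3 snap.py w4
```

```text
4.1833 [ 0.5803 -0.1141  0.1687] [[-0.004, 1.0, 0.001], [1.0, 0.004, -0.001], [-0.001, 0.001, -1.0]]
```

Call:
servo_tool(
  plan=[
    [0,0.9,0,0,0,0],
    [0,0.9,0,0,0,0],
    [0,0,0,0,0,0],
    [0,0,0,0,0,0],
    [0,0,0,0,0,0],
  ],
)

```text
time_s: 4.6
eef_pos: [0.5801, -0.0703, 0.1682]
tool_rot: [[-0.002, 1.0, 0.0], [1.0, 0.002, -0.001], [-0.001, 0.0, -1.0]]
force: [-0.4, -0.3, 0.7]
finger_gap: 0.0941
gripper_force: 0.0
```

```bash
python3 snap.py w5; python3 -c "
from h import *
f=lambda n:cv2.imread('pics/%s.png'%n)
import pickle
c={n:pickle.load(open('pics/%s.pkl'%n,'rb')) for n in ('w2','w3','w4','w5')}
X,e=tri([(c['w2'],(319,42)),(c['w2'],(319,42))]) if 0 else (atz(c['w2'],(319,42),.075),0)
K,e2=tri([(c['w2'],(286,221)),(c['w3'],(319,160))]);print('shaft',X,'knob',K,e2)
a=[f('w4'),f('w5')]
uv=[proj(c[n],X)[0] for n in('w4','w5')];print(uv)
top=np.hstack([crop(f('w2'),246,181,80,60,400,300),crop(f('w3'),279,130,80,60,400,300)])
P=[]
for im,(u,v) in zip(a,uv):
    x=int(u)-50;y=max(0,int(v)-37);P.append(crop(im,x,y,100,75,400,300));print(x,y)
cv2.imwrite('pics/m3.png',np.vstack([top,np.hstack(P)]))
cv2.imwrite('pics/m4.png',np.hstack([crop(f('w4'),200,0,240,300,400,500),crop(f('w5'),200,0,240,300,400,500)]))
"
```

```text
4.65 [ 0.5801 -0.0704  0.1681] [[-0.002, 1.0, 0.0], [1.0, 0.002, -0.001], [-0.001, 0.0, -1.0]]
shaft [ 0.56919773 -0.04359194  0.075     ] knob [ 0.53840027 -0.18988627  0.00945275] [[0.5, 0.3], [-0.6, -0.3]]
[array([306.00604946, 131.16890563]), array([306.77729175, 195.71784107])]
256 94
256 158
```

View pics/m3.png

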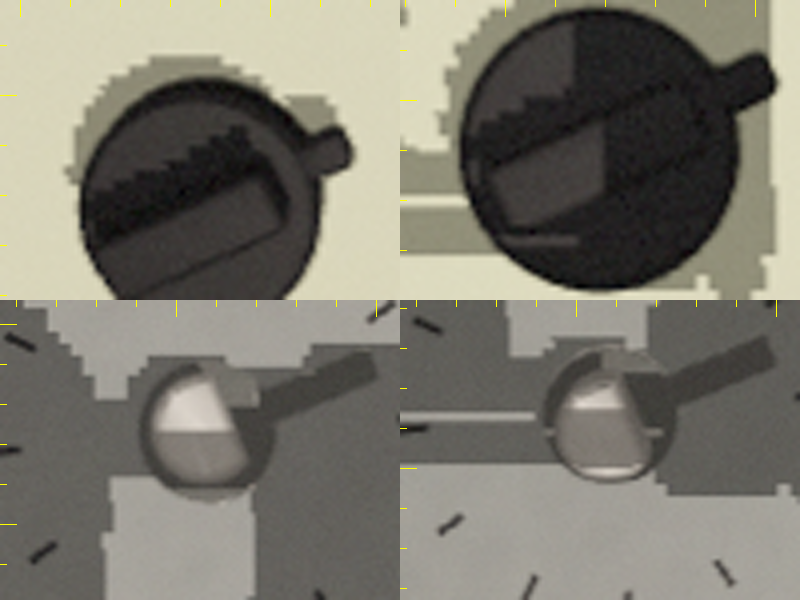

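View pics/m4.png

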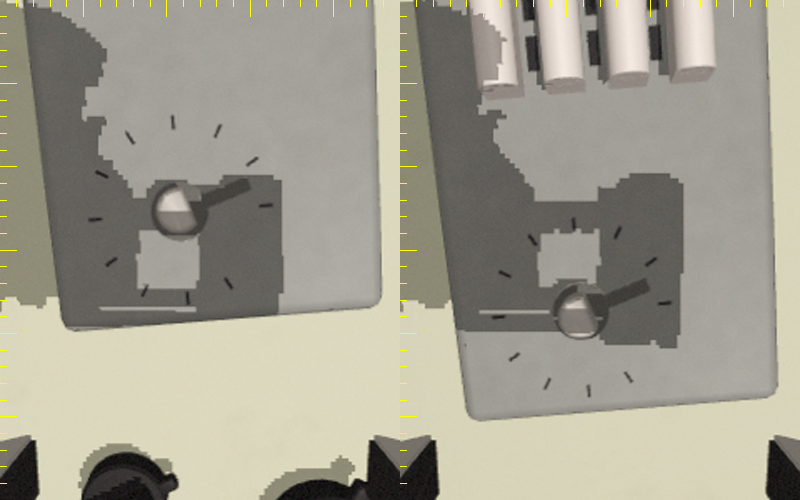

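The knob centre in w3 is about (319,160). Its nose tip at (352,146) and its bar edges both give a yaw of about 23°. The shaft centre is about (307,126.5) in w4 and (308,189.8) in w5, with tongue ends at (349.5,110.5) and (348.8,170.8). The dryer's yaw is about +5°. I'll pass over the rails and look at the tile on the way.

Call:
servo_tool(
  plan=[
    [0,0.9,0,0,0,0],
    [0,0.9,0,0,0,0],
    [0,0.9,0,0,0,0],
    [0,0,0,0,0,0],
    [0,0,0,0,0,0],
  ],
)

```text
time_s: 5.07
eef_pos: [0.5802, -0.002, 0.168]
tool_rot: [[-0.004, 1.0, 0.0], [1.0, 0.004, -0.001], [-0.001, 0.0, -1.0]]
force: [-0.1, -0.8, 0.5]
finger_gap: 0.0942
gripper_force: 0.0
```

```bash
python3 snap.py w6
```

```text
5.1167 [ 0.5803 -0.0026  0.168 ] [[-0.003, 1.0, 0.0], [1.0, 0.003, -0.001], [-0.001, 0.0, -1.0]]
```

Call:
servo_tool(
  plan=[
    [-0.6,1,0.3,0,0,0],
    [-0.6,1,0.3,0,0,0],
    [-0.6,1,0.3,0,0,0],
    [-0.6,1,0.3,0,0,0],
    [-0.6,1,0.3,0,0,0],
  ],
)

```text
time_s: 5.53
eef_pos: [0.5049, 0.1227, 0.2059]
tool_rot: [[-0.001, 1.0, 0.0], [1.0, 0.001, -0.001], [-0.001, 0.0, -1.0]]
force: [1.2, -0.1, 0.0]
finger_gap: 0.0939
gripper_force: 0.0
```

Call:
servo_tool(
  plan=[
    [0,1,0,0,0,0],
    [0,1,0,0,0,0],
    [0,0,0,0,0,0],
    [0,0,0,0,0,0],
    [0,0,0,0,0,0],
  ],
)

```text
time_s: 5.95
eef_pos: [0.5056, 0.172, 0.2053]
tool_rot: [[-0.002, 1.0, -0.0], [1.0, 0.002, -0.001], [-0.001, -0.0, -1.0]]
force: [0.0, 0.3, -0.9]
finger_gap: 0.0938
gripper_force: 0.0
```

```bash
python3 snap.py w7; python3 -c "
from h import *
import pickle
f=lambda n:cv2.imread('pics/%s.png'%n)
c={n:pickle.load(open('pics/%s.pkl'%n,'rb')) for n in ('w6','w7')}
u=proj(c['w7'],[.488,.311,.089])[0].astype(int);print(u)
y=max(0,u[1]-75);x=max(0,u[0]-100);print(x,y)
cv2.imwrite('pics/m5.png',np.hstack([crop(f('w6'),200,0,200,300,400,600),crop(f('w7'),x,y,200,300,400,600)]))"
```

```text
6.0 [0.5055 0.1718 0.2053] [[-0.001, 1.0, -0.0], [1.0, 0.001, -0.001], [-0.001, -0.0, -1.0]]
[297  29]
197 0
```

View pics/m5.png

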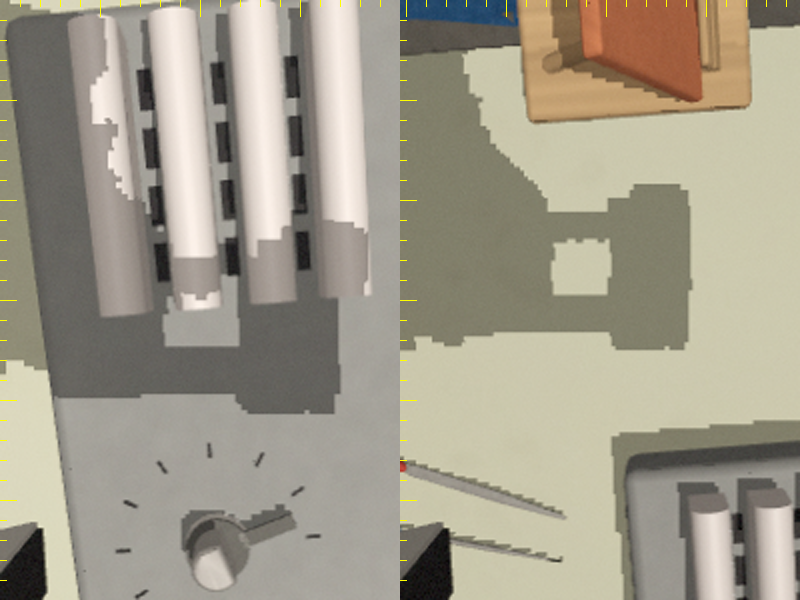

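The w6 crop shows all the rail ends: near ends at px (263,157), (300,154), (336,151) and (372,149), far ends at (245,7) and (286,4). The w7 crop shows the tile's −y end, with its bottom corner at px (348,50) and its top at (288,29). Now I'll fit models to these points.

```bash
cat > fit.py <<'E'
from h import *
import pickle
c={n:pickle.load(open('pics/%s.pkl'%n,'rb')) for n in ('w2','w3','w4','w5','w6','w7')}
c['s']=eyes.get_calibration('scene');c['d']=eyes.get_calibration('side')
def S(x,y):return ('s',(210+x/3.333,345+y/3.333))
def D(x,y):return ('d',(280+(x-400)/4,295+y/4))
def W(x,y):return ('w7',(197+(x-400)/2,y/2))
F,B=.004,-.004;N,R=.035,-.035
T=[((F,R,.095),S(233,24)),((B,R,.095),S(246,30)),((F,N,.095),S(173,148)),((B,N,.095),S(187,152)),((F,N,0),S(105,238)),((B,N,0),S(119,240)),
((F,R,.095),D(622,12)),((B,R,.095),D(638,12)),((F,N,.095),D(630,112)),((B,N,.095),D(644,108)),((F,N,0),D(533,278)),((B,N,0),D(551,283)),((F,R,0),D(530,180)),
((F,R,0),W(702,100)),((B,R,.095),W(583,57)),((F,R,.095),W(600,60))]
def fit(model,obs,p0):
    wt={'s':.5,'d':.5}
    f=lambda p:np.concatenate([(proj(c[k],model(p,P))[0]-uv)*wt.get(k,1) for P,(k,uv) in obs])
    s=least_squares(f,p0,loss='soft_l1',x_scale=[.01]*(len(p0)-1)+[.1]); 
    print(np.round(s.x,4),[(k,*np.round(proj(c[k],model(s.x,P))[0]-uv,1)) for P,(k,uv) in obs]); return s.x
t=np.deg2rad(25);Ry=np.array([[np.cos(t),0,-np.sin(t)],[0,1,0],[np.sin(t),0,np.cos(t)]])
Rz=lambda a:np.array([[np.cos(a),-np.sin(a),0],[np.sin(a),np.cos(a),0],[0,0,1]])
print('tile x y z yaw');fit(lambda p,P:Rz(p[3])@Ry@np.array(P)+p[:3],T,[.52,.31,.012,.08])
xs=[.039,.013,-.013,-.039]  # +x first
ne=[(372.5,149),(336.5,151.5),(300,154.5),(263,157.5)]
RA=[((x,-.047,.03),('w6',uv)) for x,uv in zip(xs,ne)]
RA+=[((-.039,.047,.03),('w6',(245,7))),((-.013,.047,.03),('w6',(286,4)))]
sc=lambda x,y:('s',(230+x/2.5,190+(y-300)/2.5));sd=lambda x,y:('d',(255+(x-400)/3.0075,195+(y-300)/3.0075))
RA+=[((x,-.047,.03),sc(*q)) for x,q in zip(xs,[(119,422),(152,430),(185,436),(218,443)])]
RA+=[((x,-.047,.03),sd(*q)) for x,q in zip(xs,[(474,430),(511,430),(549,430),(586,430)])]
RA+=[((x,.047,.03),sc(*q)) for x,q in zip(xs,[(75,507),(110,516),(144,523),(182,532)])]
print('slot x y z yaw');fit(lambda p,P:Rz(p[3])@np.array(P)+p[:3],RA,[.58,.07,.045,.08])
print('shaft',tri([(c['w4'],(307,126.5)),(c['w5'],(308,189.75)),(c['w2'],(319,41.5))]))
for k,a,b in (('w4',(307,126.5),(349.5,110.5)),('w5',(308,189.75),(348.75,170.75))):
    X=atz(c[k],a,.075);Y=atz(c[k],b,.054);print(X,Y,np.hypot(*(Y-X)[:2]),np.degrees(np.arctan2(*(Y-X)[1::-1])))
X=atz(c['w3'],(319,160),.018);Y=atz(c['w3'],(352,146),.018)
print('knob',X,Y,np.hypot(*(Y-X)[:2]),np.degrees(np.arctan2(*(Y-X)[1::-1])),atz(c['w2'],(246+40.2,181+39.8),.018))
E
python3 fit.py
```

```text
tile x y z yaw
[0.5227 0.3474 0.0103 0.0712] [('s', np.float64(0.7), np.float64(-0.9)), ('s', np.float64(1.5), np.float64(0.0)), ('s', np.float64(-0.0), np.float64(0.6)), ('s', np.float64(0.8), np.float64(2.2)), ('s', np.float64(0.4), np.float64(-0.4)), ('s', np.float64(0.9), np.float64(1.6)), ('d', np.float64(0.3), np.float64(-1.0)), ('d', np.float64(0.6), np.float64(0.6)), ('d', np.float64(-0.3), np.float64(-1.3)), ('d', np.float64(0.8), np.float64(1.4)), ('d', np.float64(-1.0), np.float64(0.1)), ('d', np.float64(-1.0), np.float64(0.4)), ('d', np.float64(-0.1), np.float64(-1.5)), ('w7', np.float64(1.1), np.float64(0.4)), ('w7', np.float64(-1.2), np.float64(0.9)), ('w7', np.float64(0.8), np.float64(-2.8))]
slot x y z yaw
[0.5732 0.1005 0.0431 0.0793] [('w6', np.float64(3.2), np.float64(-0.6)), ('w6', np.float64(0.7), np.float64(-0.2)), ('w6', np.float64(-1.1), np.float64(-0.3)), ('w6', np.float64(-2.3), np.float64(-0.2)), ('w6', np.float64(0.2), np.float64(1.0)), ('w6', np.float64(0.0), np.float64(0.3)), ('s', np.float64(1.4), np.float64(0.3)), ('s', np.float64(1.1), np.float64(-0.2
[... 207 characters left out ...]
, ('d', np.float64(0.3), np.float64(-0.0)), ('s', np.float64(-0.5), np.float64(-0.5)), ('s', np.float64(-0.8), np.float64(-1.0)), ('s', np.float64(-0.4), np.float64(-0.6)), ('s', np.float64(-1.5), np.float64(-1.0))]
shaft (array([ 0.56944374, -0.04062718,  0.06397741]), [[-0.1, 0.6], [-0.4, -0.3], [0.4, -0.2]])
[ 0.56986724 -0.0405619   0.075     ] [ 0.59938363 -0.02873959  0.054     ] 0.03179597363968589 21.827769247494455
[ 0.57005998 -0.03947635  0.075     ] [ 0.59921037 -0.02813856  0.054     ] 0.03127763759002941 21.253106914402156
knob [ 0.53891801 -0.18971131  0.018     ] [ 0.56554775 -0.17841634  0.018     ] 0.02892610484946467 22.984178878300856 [ 0.53888388 -0.18769218  0.018     ]
```

Fits: tile (0.523, 0.347, 0.010) with yaw 4.1°, slot (0.573, 0.1005) with yaw 4.5°, shaft (0.570, −0.040) with yaw about 22°, and knob (0.539, −0.189) with yaw 23°. Next I'll go to the tilted pre-grasp pose above the tile.

Call:
servo_tool(
  plan=[
    [-0.2,0.98,0,0,0,0.68],
    [-0.2,0.98,0,0.06,-0.83,0],
    [-0.2,0.98,0,0.06,-0.83,0],
    [-0.2,0.98,0,0.06,-0.83,0],
    [-0.2,0.98,0,0.06,-0.83,0],
  ],
  fingers=0.4,
)

```text
time_s: 6.42
eef_pos: [0.4811, 0.2954, 0.2064]
tool_rot: [[-0.071, 0.936, 0.346], [0.997, 0.067, 0.025], [-0.0, 0.347, -0.938]]
force: [0.6, -0.4, -0.6]
finger_gap: 0.0643
gripper_force: 0.0
```

Call:
servo_tool(
  plan=[
    [-0.2,0.98,0,0.06,-0.83,0],
    [-0.2,0.98,0,0,0,0],
    [0,0,-0.8,0,0,0],
    [0,0,-0.8,0,0,0],
    [0,0,-0.8,0,0,0],
  ],
)

```text
time_s: 6.83
eef_pos: [0.4707, 0.3443, 0.1452]
tool_rot: [[-0.074, 0.904, 0.422], [0.997, 0.067, 0.03], [-0.001, 0.423, -0.906]]
force: [0.8, -0.3, -0.5]
finger_gap: 0.0378
gripper_force: 0.0
```

Call:
servo_tool(
  plan=[
    [0,0,-0.8,0,0,0],
    [0,0,0,0,0,0],
    [0,0,0,0,0,0],
  ],
)

```text
time_s: 7.08
eef_pos: [0.4702, 0.3433, 0.1241]
tool_rot: [[-0.073, 0.905, 0.419], [0.997, 0.067, 0.027], [-0.003, 0.42, -0.908]]
force: [0.7, 0.1, -0.5]
finger_gap: 0.0376
gripper_force: 0.0
```

Call:
servo_tool(
  plan=[
    [0.34,0.02,-0.73,0,0,0],
    [0.34,0.02,-0.73,0,0,0],
    [0.34,0.02,-0.73,0,0,0],
    [0,0,0,0,0,0],
    [0,0,0,0,0,0],
  ],
)

```text
time_s: 7.5
eef_pos: [0.4964, 0.346, 0.0715]
tool_rot: [[-0.073, 0.904, 0.421], [0.997, 0.067, 0.03], [-0.001, 0.422, -0.906]]
force: [-0.0, 0.4, 0.6]
finger_gap: 0.038
gripper_force: 0.0
```

Call:
servo_tool(
  plan=[
    [0,0,0,0,0,0],
    [0,0,0,0,0,0],
    [0,0,0,0,0,0],
    [0,0,0,0,0,0],
    [0,0,0,0,0,0],
  ],
  fingers=0,
  squeeze=12,
)

```text
time_s: 7.92
eef_pos: [0.4958, 0.3469, 0.0718]
tool_rot: [[-0.075, 0.903, 0.422], [0.997, 0.068, 0.031], [-0.0, 0.423, -0.906]]
force: [-2.5, -0.2, 3.7]
finger_gap: 0.0076
gripper_force: 11.5
```

Call:
servo_tool(
  plan=[
    [-0.34,-0.02,0.73,0,0,0],
    [-0.34,-0.02,0.73,0,0,0],
    [-0.34,-0.02,0.73,0,0,0],
    [0,0,0.8,0,0,0],
    [0,0,0.8,0,0,0],
  ],
  squeeze=20,
)

```text
time_s: 8.33
eef_pos: [0.4691, 0.3448, 0.1658]
tool_rot: [[-0.075, 0.904, 0.42], [0.997, 0.069, 0.03], [-0.002, 0.421, -0.907]]
force: [0.1, 0.7, -1.3]
finger_gap: 0.0077
gripper_force: 20.0
```

Call:
servo_tool(
  plan=[
    [0.4,-0.98,0.8,-0.06,0.83,0],
    [0.4,-0.98,0,-0.06,0.83,0],
    [0.4,-0.98,0,-0.06,0.83,0],
    [0.4,-0.98,0,-0.06,0.83,0],
    [0.4,-0.98,0,-0.06,0.83,0],
  ],
)

```text
time_s: 8.75
eef_pos: [0.5204, 0.2216, 0.1867]
tool_rot: [[-0.075, 0.997, -0.002], [0.997, 0.075, 0.001], [0.001, -0.002, -1.0]]
force: [1.0, 0.1, -1.4]
finger_gap: 0.0082
gripper_force: 20.0
```

Call:
servo_tool(
  plan=[
    [0.4,-0.98,0,0,0,0],
    [0.4,-0.98,0,0,0,0],
    [0.4,-0.98,0,0,0,0],
    [0.4,-0.98,0,0,0,0],
    [0.4,-0.98,0,0,0,0],
  ],
)

```text
time_s: 9.17
eef_pos: [0.5704, 0.0988, 0.1851]
tool_rot: [[-0.075, 0.997, -0.001], [0.997, 0.075, -0.0], [-0.0, -0.001, -1.0]]
force: [0.5, 0.2, -1.4]
finger_gap: 0.008
gripper_force: 20.0
```

Call:
servo_tool(
  plan=[
    [0,0,0,0,0,0],
    [0,0,0,0,0,0],
    [0,0,0,0,0,0],
  ],
)

```text
time_s: 9.42
eef_pos: [0.5698, 0.1005, 0.1852]
tool_rot: [[-0.075, 0.997, -0.001], [0.997, 0.075, 0.001], [0.001, -0.001, -1.0]]
force: [0.1, -0.1, -0.6]
finger_gap: 0.0079
gripper_force: 20.0
```

Run:
```python
from h import *
s=eyes.snapshot('scene')[:,:,::-1].copy();d=eyes.snapshot('side')[:,:,::-1].copy();w=eyes.snapshot('wrist')[:,:,::-1].copy()
print(np.round(monitor.get_obs()['eef_pos'],4),np.round(monitor.get_obs()['tool_rot'],3).tolist())
cv2.imwrite('pics/m6.png',np.vstack([np.hstack([crop(s,210,120,200,150,400,300),crop(d,235,145,133,100,400,300)]),np.hstack([crop(w,120,0,400,300,400,300),crop(d,265,205,80,60,400,300)])]))
```

```text
[0.5697 0.1012 0.1856] [[-0.076, 0.997, -0.0], [0.997, 0.076, 0.0], [0.0, 0.0, -1.0]]
```

View pics/m6.png

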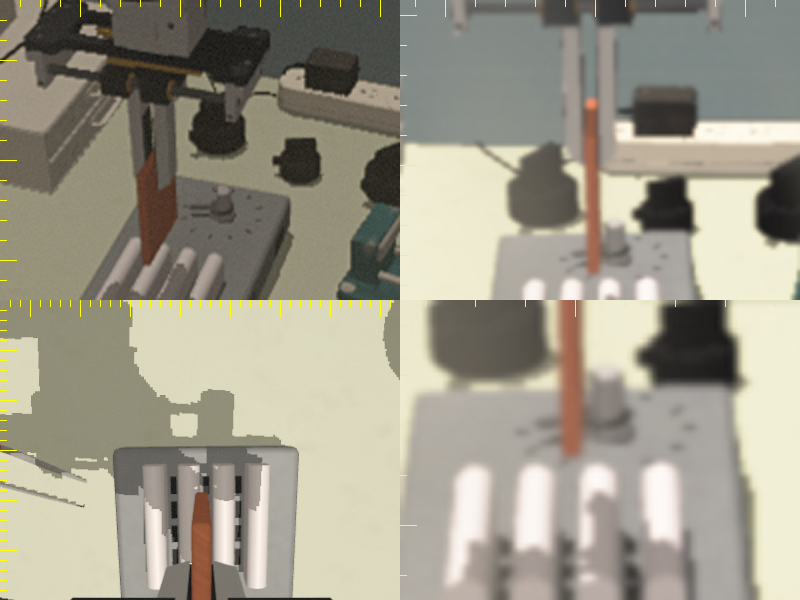

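The tile is gripped upright over the rack. In the side view its bottom near end is at px (299.2,236.5). In the wrist view its +y end bottom is at (321,193), and the +y ends of rails 2 and 3 are at (309,165) and (344,165). I'll compare the offset in both cameras.

Run:
```python
from h import *
w=eyes.get_calibration('wrist');d=eyes.get_calibration('side')
o=monitor.get_obs();p=o['eef_pos'];R=o['tool_rot']
b=p+R@np.array([.035,0,.067]);print('pred tile +y end bottom',b,'side',proj(d,b),'wrist',proj(w,b))
X,e=tri([(d,(299.2,236.5)),(w,(321,193))]);print('tri tile end',X,e)
for uv in [(321,193)]: print('atz',atz(w,uv,.118))
for z in (.075,): print('rails +y ends wrist',[atz(w,(120+u,165),z) for u in (155,189,224,258)])
# rails fit +y ends / -y ends in both cams
a=.0793;Q=np.array([[np.cos(a),-np.sin(a)],[np.sin(a),np.cos(a)]])
for x in (.039,.013,-.013,-.039):
  for y in (.047,-.047):
    P=np.r_[Q@[x,y]+[.5732,.1005],.075];print(np.round(P,4),'side',proj(d,P)[0].round(1),'wrist',proj(w,P)[0].round(1))
```

```text
pred tile +y end bottom [0.56704316 0.13613817 0.11856786] side [[298.8289461  237.27220071]] wrist [[322.78926178 188.51068983]]
tri tile end [0.56636835 0.13332981 0.11882519] [[0.1, -0.0], [0.4, -0.0]]
atz [0.56615623 0.13319549 0.118     ]
rails +y ends wrist [array([0.53204691, 0.14520341, 0.075     ]), array([0.55644555, 0.14702808, 0.075     ]), array([0.58154114, 0.14893915, 0.075     ]), array([0.60594957, 0.15083126, 0.075     ])]
[0.6084 0.1504 0.075 ] side [277.6 260. ] wrist [381.3 165.8]
[0.6158 0.0567 0.075 ] side [279.9 237.9] wrist [377.5 288.7]
[0.5824 0.1484 0.075 ] side [290.9 259.9] wrist [345.2 165.9]
[0.5899 0.0547 0.075 ] side [292.3 237.7] wrist [343.9 288.9]
[0.5565 0.1463 0.075 ] side [304.3 259.7] wrist [309. 166.]
[0.564  0.0526 0.075 ] side [304.7 237.5] wrist [310.3 289. ]
[0.5306 0.1443 0.075 ] side [317.6 259.5] wrist [272.9 166.2]
[0.538  0.0506 0.075 ] side [317.1 237.4] wrist [276.7 289.1]
```

Call:
servo_tool(
  plan=[
    [0.14,0.08,0,0,0,0],
    [0,0,-0.8,0,0,0],
    [0,0,-0.7,0,0,0],
    [0,0,-0.5,0,0,0],
    [0,0,0,0,0,0],
  ],
)

```text
time_s: 9.98
eef_pos: [0.5728, 0.1026, 0.1322]
tool_rot: [[-0.076, 0.997, -0.003], [0.997, 0.076, -0.0], [0.0, -0.003, -1.0]]
force: [1.3, -0.1, -1.7]
finger_gap: 0.008
gripper_force: 20.0
```

Call:
servo_tool(
  plan=[
    [0,0,-0.3,0,0,0],
    [0,0,-0.3,0,0,0],
    [0,0,-0.2,0,0,0],
    [0,0,0,0,0,0],
  ],
)

```text
time_s: 10.32
eef_pos: [0.573, 0.102, 0.1143]
tool_rot: [[-0.075, 0.997, -0.002], [0.997, 0.075, -0.0], [-0.0, -0.002, -1.0]]
force: [0.1, -0.3, -1.1]
finger_gap: 0.0078
gripper_force: 20.0
```

Call:
servo_tool(
  plan=[
    [0,0,-0.08,0,0,0],
    [0,0,-0.05,0,0,0],
    [0,0,0,0,0,0],
  ],
)

```text
time_s: 10.57
eef_pos: [0.5737, 0.102, 0.1124]
tool_rot: [[-0.074, 0.997, 0.0], [0.997, 0.074, 0.0], [-0.0, 0.0, -1.0]]
force: [0.0, 0.3, -1.9]
finger_gap: 0.0081
gripper_force: 20.0
```

Call:
servo_tool(
  plan=[
    [0,0,0,0,0,0],
    [0,0,0,0,0,0],
    [0,0,0,0,0,0],
    [0,0,0,0,0,0],
  ],
  fingers=0.35,
)

```text
time_s: 10.9
eef_pos: [0.5739, 0.102, 0.1127]
tool_rot: [[-0.075, 0.997, 0.001], [0.997, 0.075, 0.0], [-0.0, 0.001, -1.0]]
force: [0.5, -0.3, 0.2]
finger_gap: 0.0304
gripper_force: 0.0
```

Run:
```python
from h import *
s=eyes.snapshot('scene')[:,:,::-1].copy();d=eyes.snapshot('side')[:,:,::-1].copy()
cv2.imwrite('pics/rel_s.png',s);cv2.imwrite('pics/rel_d.png',d)
# tile colour bbox in side image
h=cv2.cvtColor(d,cv2.COLOR_BGR2HSV);m=((h[...,0]<14)&(h[...,1]>110)&(h[...,2]>60)).astype(np.uint8);m[:150]=0;m[300:]=0;m[:,:260]=0;m[:,340:]=0
ys,xs=np.nonzero(m);
for y in range(ys.min(),ys.max()+1,4):
    q=xs[ys==y];print(y,(q.min(),q.max()) if len(q) else '')
```

```text
213 (np.int64(297), np.int64(298))
217 (np.int64(296), np.int64(298))
221 (np.int64(297), np.int64(298))
225 (np.int64(297), np.int64(298))
229 (np.int64(296), np.int64(298))
233 (np.int64(296), np.int64(298))
237 (np.int64(296), np.int64(299))
241 (np.int64(297), np.int64(298))
245 (np.int64(297), np.int64(299))
249 (np.int64(297), np.int64(299))
253 (np.int64(297), np.int64(299))
257 (np.int64(297), np.int64(299))
261 (np.int64(297), np.int64(299))
265 (np.int64(297), np.int64(299))
269 (np.int64(298), np.int64(298))
```

The tile stands upright in the slot. Retreating up, then moving with rotation to a view position over the knob.

Call:
servo_tool(
  plan=[
    [0,0,1,0,0,0],
    [0,0,1,0,0,0],
    [0,0,1,0,0,0],
    [0,0,1,0,0,0],
  ],
)

```text
time_s: 11.33
eef_pos: [0.5735, 0.102, 0.2133]
tool_rot: [[-0.075, 0.997, -0.0], [0.997, 0.075, 0.0], [0.0, -0.0, -1.0]]
force: [0.5, -0.5, -0.0]
finger_gap: 0.0331
gripper_force: 0.0
```

Call:
servo_tool(
  plan=[
    [-0.33,-1,0,0,0,-0.98],
    [-0.33,-1,0,0,0,-0.98],
    [-0.33,-1,0,0,0,-0.98],
    [-0.33,-1,0,0,0,-0.98],
    [-0.33,-1,0,0,0,-0.98],
  ],
)

```text
time_s: 11.75
eef_pos: [0.5319, -0.0239, 0.2125]
tool_rot: [[0.429, 0.903, 0.001], [0.903, -0.429, -0.0], [0.0, 0.001, -1.0]]
force: [0.1, -0.2, -0.8]
finger_gap: 0.0327
gripper_force: 0.0
```

Call:
servo_tool(
  plan=[
    [-0.33,-1,0,0,0,-0.98],
    [-0.33,-1,0,0,0,-0.98],
    [-0.33,-1,-0.4,0,0,-0.98],
    [-0.33,-1,-0.5,0,0,-0.98],
    [-0.33,-1,-0.5,0,0,-0.98],
  ],
)

```text
time_s: 12.17
eef_pos: [0.4909, -0.1493, 0.1775]
tool_rot: [[0.817, 0.576, 0.002], [0.576, -0.817, -0.001], [0.001, 0.002, -1.0]]
force: [1.3, -0.8, -0.1]
finger_gap: 0.0328
gripper_force: 0.0
```

Call:
servo_tool(
  plan=[
    [-0.33,-1,-0.5,0,0,-0.98],
    [-0.33,-1,-0.5,0,0,-0.98],
    [0,-0.7,0,0,0,0],
    [0,0,0,0,0,0],
    [0,0,0,0,0,0],
  ],
)

```text
time_s: 12.58
eef_pos: [0.4745, -0.2159, 0.1522]
tool_rot: [[0.916, 0.401, 0.0], [0.401, -0.916, 0.001], [0.0, -0.0, -1.0]]
force: [-0.5, 0.9, -0.2]
finger_gap: 0.0327
gripper_force: 0.0
```

```bash
cat > kn.py <<'E'
import sys,pickle
from h import *
c=eyes.get_calibration('wrist'); im=eyes.snapshot('wrist')[:,:,::-1].copy(); tag=sys.argv[1]; cv2.imwrite(f'pics/{tag}.png',im); pickle.dump(c,open(f'pics/{tag}.pkl','wb'))
o=monitor.get_obs();print(o['time_s'],np.round(o['eef_pos'],4),np.round(o['tool_rot'],3).tolist(),np.round(c['world_from_camera'][:3,3],4))
u,v=proj(c,[.5389,-.189,.022])[0].astype(int);print('pred',u,v)
H=60;x0,y0=max(0,u-H),max(0,v-H);g=cv2.cvtColor(im,cv2.COLOR_BGR2GRAY)[y0:v+H,x0:u+H]
m=(g<80).astype(np.uint8);n,l,st,ce=cv2.connectedComponentsWithStats(m)
k=l[v-y0,u-x0] or 1+st[1:,4].argmax();B=(l==k).astype(np.uint8);B=cv2.morphologyEx(B,cv2.MORPH_CLOSE,np.ones((5,5)))
D=cv2.distanceTransform(B,cv2.DIST_L2,5)
cnt=max(cv2.findContours(B,0,1)[0],key=len)[:,0,:].astype(float)
q=np.r_[np.array(np.unravel_index(D.argmax(),D.shape))[::-1],D.max()]
s=least_squares(lambda p:np.hypot(*(cnt-p[:2]).T)-p[2],q,loss='soft_l1',f_scale=.5).x
uv=s[:2]+[x0,y0];far=cnt[np.hypot(*(cnt-s[:2]).T)>s[2]*1.25]
nose=far[np.argsort(-np.hypot(*(far-s[:2]).T))[:4]].mean(0)+[x0,y0]
X=atz(c,uv,.022);Y=atz(c,nose,.018);print('circle',uv,s[2],'nose',nose,'knob',X,'yaw',np.degrees(np.arctan2(*(Y-X)[1::-1])),np.hypot(*(Y-X)[:2]))
dep=(np.linalg.inv(c['world_from_camera'])@np.r_[X,1])[2];print('diam mm',2*s[2]*-dep/c['mtx'][0][0])
E
python3 kn.py k1
```

```text
12.6333 [ 0.4749 -0.2152  0.1526] [[0.916, 0.402, 0.001], [0.402, -0.916, 0.0], [0.001, -0.0, -1.0]] [ 0.5331 -0.1901  0.3317]
pred 322 131
circle [322.77812314 131.54907111] 29.774802357732124 nose [323.5  90. ] knob [ 0.53881793 -0.18911033  0.022     ] yaw 22.591526111698638 0.030504519490000583
diam mm 0.04481364335995265
```

Call:
servo_tool(
  plan=[
    [0.85,0.35,0,0,0,0],
    [0.85,0.35,0,0,0,0],
    [0.86,0.35,0,0,0,0],
    [0,0,-0.9,0,0,0],
    [0,0,-0.9,0,0,0],
  ],
)

```text
time_s: 13.05
eef_pos: [0.5417, -0.1877, 0.1093]
tool_rot: [[0.914, 0.406, 0.006], [0.406, -0.914, -0.002], [0.004, 0.004, -1.0]]
force: [0.8, -1.0, 0.1]
finger_gap: 0.0329
gripper_force: 0.0
```

Call:
servo_tool(
  plan=[
    [0,0,-0.9,0,0,0],
    [0,0,-0.9,0,0,0],
    [0,0,-0.9,0,0,0],
    [0,0,-0.3,0,0,0],
    [0,0,0,0,0,0],
  ],
)

```text
time_s: 13.47
eef_pos: [0.5374, -0.1873, 0.0301]
tool_rot: [[0.915, 0.404, -0.004], [0.404, -0.915, 0.002], [-0.003, -0.004, -1.0]]
force: [-0.2, 0.3, -0.4]
finger_gap: 0.0329
gripper_force: 0.0
```

Call:
servo_tool(
  plan=[
    [0,0,0,0,0,0],
    [0,0,0,0,0,0],
  ],
)

```text
time_s: 13.63
eef_pos: [0.5401, -0.1893, 0.0344]
tool_rot: [[0.915, 0.403, 0.003], [0.403, -0.915, -0.001], [0.002, 0.003, -1.0]]
force: [-0.8, -0.3, -0.2]
finger_gap: 0.033
gripper_force: 0.0
```

Call:
servo_tool(
  plan=[
    [0,0,-0.36,0,0,0],
    [0,0,0,0,0,0],
    [0,0,0,0,0,0],
    [0,0,0,0,0,0],
    [0,0,0,0,0,0],
  ],
)

```text
time_s: 14.05
eef_pos: [0.5388, -0.1894, 0.0236]
tool_rot: [[0.916, 0.402, 0.0], [0.402, -0.916, -0.0], [0.0, 0.0, -1.0]]
force: [-0.4, -0.4, 0.4]
finger_gap: 0.0326
gripper_force: 0.0
```

Call:
servo_tool(
  plan=[
    [0,0,0,0,0,0],
    [0,0,0,0,0,0],
    [0,0,0,0,0,0],
    [0,0,0,0,0,0],
  ],
  fingers=0,
  squeeze=35,
)

```text
time_s: 14.38
eef_pos: [0.5387, -0.1893, 0.0233]
tool_rot: [[0.916, 0.402, 0.0], [0.402, -0.916, -0.0], [0.0, 0.0, -1.0]]
force: [-0.5, -0.5, 0.9]
finger_gap: 0.012
gripper_force: 35.0
```

Call:
servo_tool(
  plan=[
    [0,0,0.6,0,0,0],
    [0,0,0.9,0,0,0],
    [0,0,0.9,0,0,0],
    [0,0,0.9,0,0,0],
    [0,0,0.9,0,0,0],
  ],
)

```text
time_s: 14.8
eef_pos: [0.5384, -0.1891, 0.129]
tool_rot: [[0.916, 0.402, -0.001], [0.402, -0.916, 0.0], [-0.0, -0.0, -1.0]]
force: [-0.4, 0.0, 0.4]
finger_gap: 0.0116
gripper_force: 35.0
```

Call:
servo_tool(
  plan=[
    [-0.26,0.97,0.32,0,0,0],
    [-0.26,0.97,0.32,0,0,0],
    [-0.26,0.97,0.32,0,0,0],
    [-0.26,0.97,0.32,0,0,0],
    [-0.26,0.97,0.32,0,0,0],
  ],
)

```text
time_s: 15.22
eef_pos: [0.5056, -0.0669, 0.1685]
tool_rot: [[0.916, 0.402, -0.0], [0.402, -0.916, 0.0], [-0.0, -0.0, -1.0]]
force: [0.3, 0.2, 0.3]
finger_gap: 0.0114
gripper_force: 35.0
```

Call:
servo_tool(
  plan=[
    [0,0,0,0,0,0],
    [0,0,0,0,0,0],
    [0,0,0,0,0,0],
  ],
)

```text
time_s: 15.47
eef_pos: [0.5061, -0.0684, 0.1679]
tool_rot: [[0.915, 0.402, -0.0], [0.402, -0.915, -0.001], [-0.001, 0.001, -1.0]]
force: [-0.5, -0.4, -0.3]
finger_gap: 0.0117
gripper_force: 35.0
```

```bash
python3 snap.py k2
python3 - <<'E'
from h import *
import pickle
c=pickle.load(open('pics/k2.pkl','rb'));im=cv2.imread('pics/k2.png')
u,v=proj(c,[.570,-.040,.075])[0];print(u,v,c['world_from_camera'][:3,3])
d=eyes.snapshot('side')[:,:,::-1].copy();s=eyes.snapshot('scene')[:,:,::-1].copy()
x,y=int(u)-40,max(0,int(v)-40);print(x,y)
a=crop(im,x,y,80,75,640,600)
b=np.vstack([crop(im,200,150,240,150,160,100),crop(d,250,180,64,100,160,250),crop(s,220,120,160,250,160,250)])
cv2.imwrite('pics/m7.png',np.hstack([a,b]))
E
```

```text
15.5167 [ 0.5061 -0.0687  0.1676] [[0.916, 0.402, -0.001], [0.402, -0.916, -0.0], [-0.001, -0.0, -1.0]]
320.58213043260554 130.01409861493812 [ 0.56476996 -0.04225257  0.3473426 ]
280 90
```

View pics/m7.png

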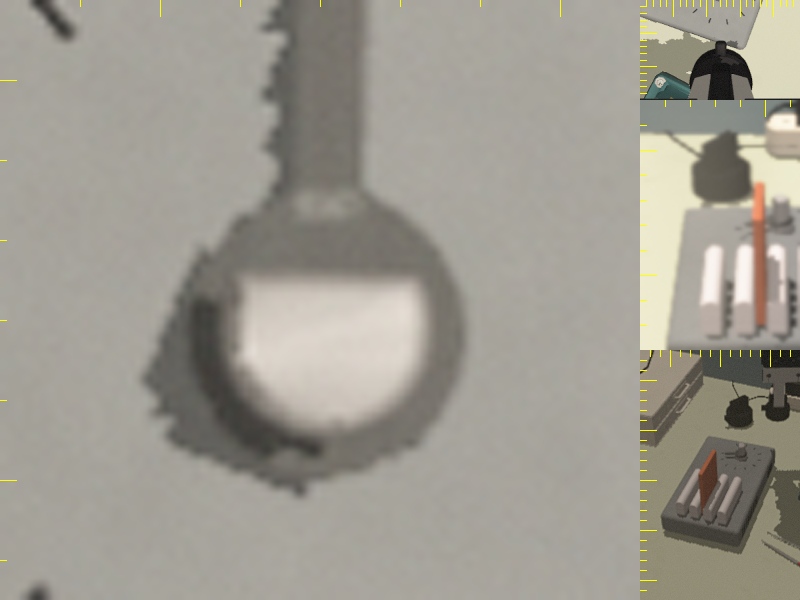

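The view is enough: the shaft's D centre is at px (321.6,131.9). The flat is level in the image and the tongue is vertical, so the held knob is already turned to within about 1°. The tile stands in the middle slot.

Run:
```python
from h import *
import pickle
c=pickle.load(open('pics/k2.pkl','rb'));c1=pickle.load(open('pics/k1.pkl','rb'))
for z in (.07,.075,.08): print(z,atz(c,(321.6,131.9),z))
for z in (.018,.022): print(z,atz(c1,(322.78,131.55),z))
print(monitor.get_obs()['eef_pos'], monitor.get_obs()['time_s'])
```

```text
0.07 [ 0.56923388 -0.04108801  0.07      ]
0.075 [ 0.56915341 -0.04110901  0.075     ]
0.08 [ 0.56907293 -0.04113     0.08      ]
0.018 [ 0.53889113 -0.18909924  0.018     ]
0.022 [ 0.53881787 -0.18911191  0.022     ]
[ 0.50600258 -0.06890708  0.16739145] 15.6167
```

Call:
servo_tool(
  plan=[
    [0.84,0.37,0,0,0,0],
    [0.84,0.37,0,0,0,0],
    [0.84,0.37,0,0,0,0],
    [0,0,-0.8,0,0,0],
    [0,0,-0.8,0,0,0],
  ],
)

```text
time_s: 16.03
eef_pos: [0.5712, -0.0409, 0.1283]
tool_rot: [[0.916, 0.402, 0.003], [0.402, -0.916, -0.001], [0.002, 0.002, -1.0]]
force: [-0.4, -0.2, -1.0]
finger_gap: 0.0116
gripper_force: 35.0
```

Call:
servo_tool(
  plan=[
    [0,0,-0.7,0,0,0],
    [0,0,0,0,0,0],
    [0,0,0,0,0,0],
    [0,0,0,0,0,0],
    [0,0,0,0,0,0],
  ],
)

```text
time_s: 16.45
eef_pos: [0.5702, -0.0408, 0.1124]
tool_rot: [[0.916, 0.402, 0.003], [0.402, -0.916, -0.001], [0.002, 0.002, -1.0]]
force: [-0.2, -0.4, -0.4]
finger_gap: 0.0117
gripper_force: 35.0
```

Call:
servo_tool(
  plan=[
    [-0.02,0,-0.3,0,0,0],
    [0,0,-0.3,0,0,0],
    [0,0,-0.2,0,0,0],
    [0,0,0,0,0,0],
  ],
)

```text
time_s: 16.78
eef_pos: [0.5685, -0.0399, 0.0893]
tool_rot: [[0.916, 0.402, -0.0], [0.402, -0.916, 0.001], [-0.0, -0.001, -1.0]]
force: [1.2, 0.9, -1.9]
finger_gap: 0.0116
gripper_force: 35.0
```

Call:
servo_tool(
  plan=[
    [0,0,-0.2,0,0,0],
    [0,0,-0.16,0,0,0],
    [0,0,0,0,0,0],
    [0,0,0,0,0,0],
    [0,0,0,0,0,0],
  ],
)

```text
time_s: 17.2
eef_pos: [0.5686, -0.0401, 0.0816]
tool_rot: [[0.915, 0.402, -0.0], [0.402, -0.915, 0.0], [-0.0, -0.0, -1.0]]
force: [1.1, 1.1, -1.0]
finger_gap: 0.0117
gripper_force: 35.0
```

Call:
servo_tool(
  plan=[
    [0,0,-0.16,0,0,0],
    [0,0,0,0,0,0],
    [0,0,0,0,0,0],
    [0,0,0,0,0,0],
  ],
)

```text
time_s: 17.53
eef_pos: [0.569, -0.0403, 0.0787]
tool_rot: [[0.915, 0.402, 0.001], [0.402, -0.915, -0.0], [0.001, 0.001, -1.0]]
force: [-0.6, 0.9, 2.9]
finger_gap: 0.0113
gripper_force: 35.0
```

Call:
servo_tool(
  plan=[
    [0,0,-0.12,0,0,0],
    [0,0,0,0,0,0],
    [0,0,0,0,0,0],
    [0,0,0,0,0,0],
  ],
)

```text
time_s: 17.87
eef_pos: [0.5691, -0.0403, 0.0758]
tool_rot: [[0.916, 0.402, 0.001], [0.402, -0.916, -0.0], [0.001, 0.001, -1.0]]
force: [-1.8, 1.0, 6.1]
finger_gap: 0.0119
gripper_force: 35.0
```

Call:
servo_tool(
  plan=[
    [0,0,-0.12,0,0,0],
    [0,0,0,0,0,0],
    [0,0,0,0,0,0],
    [0,0,0,0,0,0],
  ],
  squeeze=45,
)

```text
time_s: 18.2
eef_pos: [0.5692, -0.0403, 0.0742]
tool_rot: [[0.915, 0.402, 0.002], [0.402, -0.915, -0.001], [0.002, 0.001, -1.0]]
force: [-2.8, 1.2, 11.2]
finger_gap: 0.0115
gripper_force: 45.0
```

Call:
servo_tool(
  plan=[
    [0,0,-0.06,0,0,0],
    [0,0,0,0,0,0],
    [0,0,0,0,0,0],
    [0,0,0,0,0,0],
  ],
)

```text
time_s: 18.53
eef_pos: [0.5693, -0.0403, 0.0741]
tool_rot: [[0.915, 0.402, 0.003], [0.402, -0.915, -0.001], [0.002, 0.002, -1.0]]
force: [-4.3, 0.7, 15.7]
finger_gap: 0.0117
gripper_force: 45.0
```

The knob reached its stop at the predicted height: TCP at 0.074 m, with 15.7 N against the 9 N spring. Handing in.

```bash
python3 -c "
from bench import r
print(r.sign_off())"
```

```text
the job is handed in; nothing more can be done
None
```

I handed the job in at about 18.5 s, with the tile released upright in the middle slot and the knob aligned, home on the D-shaft, still gripped and held at its stop; the sign-off gave no verdict.

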